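# Index the specimen stage by one turn of its hand wheel

## Task

Move the specimen on by one station: with the fingertips, push the stage's hand wheel round by its upright black handle, clockwise as seen from above, through exactly one full turn, so that the handle comes back to where it stands now, without overshooting. Only push the handle, gently, never grip it, and do not touch the carriage or the cream specimen that rides in its nest. Leave the wheel at rest, and leave the loose things round the stage where they are.

Things in the scene. Friction and masses are not known exactly. Their poses are not given: they have to be found in the camera images.
- stage: Fixed indexing stage: a grey bed plate 100 x 300 x 12 mm carrying a grey gear housing (70 x 70 mm) with a level hand wheel on top, and a carriage on two guide rods. Origin: on the table top, straight under the hand wheel's vertical axis; z up; its own +y runs along the bed from the wheel towards the carriage (the plate reaches from y = -80 to +220 mm, x = -50 to +50 mm).
- handwheel (a joint): Turning angle of the hand wheel in rad; grows clockwise as seen from above; one turn is 6.283. At 0 the handle lies on the stage's own -x side (the stage stands turned by its yaw); it starts within 1.2 of that. End stops are far away (-4 and 11). It needs about 2 N at the handle (friction 0.1 N m, slight damping) and stays where it is left.
- wheel_hub (a point): Middle of the hand wheel's hub top, on its vertical axis, 90 mm above the table (a cap nut rises to 94 mm). The wheel is level, of light alloy, with three spokes; its rim is a 12 mm bar bent to a circle of 62 mm radius, the rim's top 87 mm above the table.
- crank_handle: The upright black handle on the wheel's rim at the end of one spoke, 62 mm from the wheel's axis: a round barrel, 15 mm across at its foot and 20 mm at its middle. Origin: the middle of its foot, 88 mm above the table; the barrel reaches from 91 to 141 mm above the table. It goes round with the wheel and is a revolving grip: the barrel also spins freely on its own pin, so its own yaw means nothing.
- carriage: Aluminium carriage, 70 x 64 x 20 mm, with a shallow square nest (40 mm wide, lips 5 mm high) on top. Origin: middle of its underside, 18 mm above the table, about 125 mm along the stage's own y at the start. The wheel drives it along the stage's +y by 20 mm for each clockwise turn. Not to be touched.
- specimen: Plain cream cylinder, 30 mm across and 22 mm high, standing loose in the carriage's nest; origin: middle of its underside. Not to be touched or lifted.
- ball_box: Small closed blue-lidded plastic box, 42 x 62 x 21 mm, lying loose left of the stage; bystander. Origin: middle of its underside.
- round_block: Flat round grey steel block, 64 mm across, 13 mm high, loose at the left; bystander. Origin: middle of its underside.
- vice_jaw: Loose grey steel jaw block with two holes, 34 x 56 x 20 mm, just beyond the bed plate; bystander. Origin: middle of its underside.
- vee_anvil: Loose steel cylinder with a vee groove, 40 mm across, 26 mm high, near the bed plate's right-hand end; bystander. Origin: middle of its underside.
- feeler: Loose closed feeler gauge, 16 x 95 x 12 mm, on the table on the robot's side of the stage, beside the wheel; bystander. Origin: middle of its underside.

How it is judged:
By the outcome, as a careful person would: the job done as asked, in the order asked, and still so for the second after the job is handed in, with the robot touching nothing.
It also fails if it takes over 64 s, if anything falls off the work surface, if the arm or the gripper's body presses on something with over 40 N, if the wrist force passes 120 N, or if a joint passes its speed limit or range.

## Robot

A 7-joint arm with a two-finger parallel gripper is mounted at the origin on a cart in front of the work surface, level with it; the furniture and walls round the work are solid. World frame = base frame: x ahead of the robot, y to its left, z up, the work surface at z = 0. Lengths are in m, angles in rad, forces in N, time in s.
With the tool pointing down it reaches from about 0.425 to 0.925 m from the base axis. Payload 6.8 kg.
Tool frame: the origin (TCP) lies on the front face of the gripper's body, between the roots of the fingers; the fingertips stand 73 mm ahead of it and the grasp point (between the pads) lies 54 mm ahead of it (env.nose_length is the distance from the TCP to the fingertips, in m); z points along the fingers, y is the direction in which the jaws open and shut (so a half turn about z gives the same grasp; the last joint's range is limited). The gripper opens to 85 mm and grips with 20 to 120 N. Pads are 22 mm wide; open, the fingers measure 114 mm over their backs; the gripper's body (76 mm by 85 mm) begins 54 mm behind the grasp point. The pads swing forward as they close: fully open they stand 13 mm farther back than shut.
Start: joints at [1.019, 0.477, 0.022, 1.555, -0.011, 1.109, -0.083], TCP at [0.29, -0.61, 0.304] pointing down, gripper open.
Joint ranges: [-2.96, 2.96], [-0.34, 2.1], [-1.41, 1.46], [0.24, 2.44], [-1.37, 4.51], [0.17, 1.92], [-2.96, 2.96]. Speed limits (rad/s): [2.39, 2.39, 3.14, 3.14, 3.14, 3.14, 3.14].

## Interface

Orientations are given as a unit quaternion [w, x, y, z].
In Python, from cell import env, kin, camera, calibration, job gives the robot as it stands. The module is installed in compiled form; this text tells all that it offers. Calls block until the motion is done:
- env.reach(position, orientation): joint-space move of the TCP to a pose.
- env.movel(position, velocity=0.15, rot=None, stop_force=None): straight line of the TCP; rot=None keeps the orientation; velocity is the mean speed in m/s. With stop_force (N) it stops when the force on the tool has changed by that much, and returns True; else False.
- env.goto_joints(angles): joint-space move.
- env.grip(opening, f_grip=None): finger opening in m; f_grip is the grip in N (None keeps the last); returns when the fingers have stopped.
- env.dwell(seconds).
- kin.inverse_kinematics(position, orientation): joint angles nearest the present ones, or None.
- env.get_state(): the state.
- camera(name): name is "scene" or "top"; returns (picture, depth): 480x640x3 uint8, blue, green, red; 480x640 float32, m along the optical axis (not along the pixel's ray), 0 where there is no reading.
- calibration(name): a dict with "fx", "fy", "cx", "cy" (pixels), "rvec" (rotation vector, rad) and "tvec" (3), from world to camera coordinates, as OpenCV has them. Camera axes: x right, y down, z forward; pixel columns grow to the right and rows downward; lengths in m; the calibration is good to about 2 mm. A picture is of the moment at which its call begins. calibration takes no time and is no camera call.
A pose or a line that the arm cannot do raises env.PlanningError and nothing moves.
- job.job_done(): hands the job in, once; it reports no verdict.
The state is a dict: "time": time; "qpos": joint angles; "joint_velocities": joint speeds; "joint_torque": joint torques, N m; "tcp_pos": TCP position; "orientation": TCP orientation; "force": force on the tool from outside, world axes, zero at the start; "torque": the same for the moment, N m; "opening": finger opening in m.
Only numpy, scipy, OpenCV 4.12 (cv2) and the standard library are available. Lean on these libraries where they do the work, as an engineer would, in place of code of your own. Each camera call takes 0.05 s, during which the arm holds its last target.

## Working session

There is one attempt and no reset: what is moved stays moved. The work goes in short steps, each a Python script; the robot and the scene stay as the last script left them, time stands still between calls to the robot, and variables do not carry over. Pictures are saved under pics/ and viewed, and the job is handed in when it is done.

```bash
mkdir -p pics; python3 - <<'E'
from cell import env,kin,camera,calibration,job
import cv2,numpy as np
for n in("scene","top"):
    p,d=camera(n);cv2.imwrite(f"pics/{n}0.png",p);np.save(f"pics/{n}0.npy",d)
    print(n,calibration(n))
s=env.get_state();print(s["time"],s["tcp_pos"],s["orientation"],s["opening"],env.nose_length)
E
```

```text
scene {'fx': 508.0344760762107, 'fy': 508.0344760762107, 'cx': 313.7716339381291, 'cy': 243.8033101924845, 'rvec': array([ 1.13477643, -1.96119998,  1.27727043]), 'tvec': array([0.36811861, 0.22492729, 0.67948967])}
top {'fx': 546.9083372104617, 'fy': 546.9083372104617, 'cx': 328.54229817038424, 'cy': 238.17436700357888, 'rvec': array([ 2.13164275, -2.1713383 ,  0.15792211]), 'tvec': array([0.14062882, 0.51779793, 1.01371728])}
0.1 [ 0.28964684 -0.60926077  0.3030411 ] [-7.67739278e-04  9.75478888e-01  2.20091565e-01 -2.30971504e-04] 0.08529865687409942 0.0726
```

View pics/top0.png

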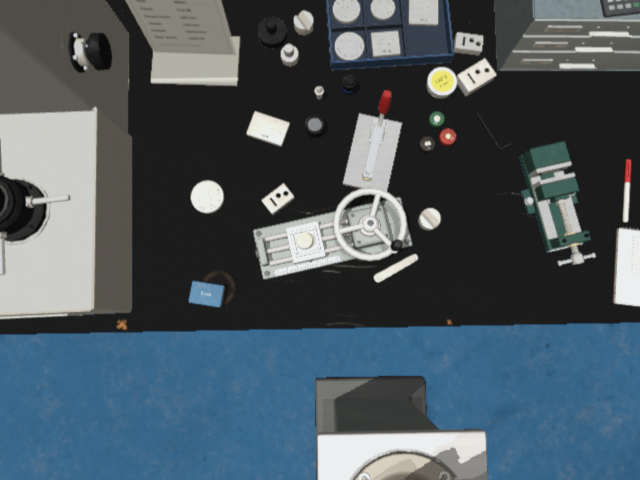

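View pics/scene0.png

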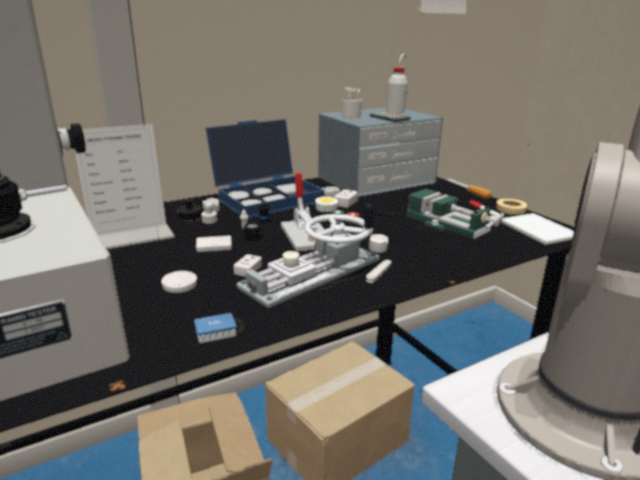

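```bash
cat > h.py <<'E'
import cv2,numpy as np
from cell import env,kin,camera,calibration,job
def ray(n,u,v,z):
    c=calibration(n);R=cv2.Rodrigues(c["rvec"])[0];t=c["tvec"]
    d=R.T@np.array([(u-c["cx"])/c["fx"],(v-c["cy"])/c["fy"],1]);o=-R.T@t
    return o+d*(z-o[2])/d[2]
def cloud(n,dep):
    c=calibration(n);R=cv2.Rodrigues(c["rvec"])[0];t=c["tvec"]
    v,u=np.mgrid[0:480,0:640]
    P=np.stack([(u-c["cx"])/c["fx"]*dep,(v-c["cy"])/c["fy"]*dep,dep],-1)
    return (P-t)@R
def proj(n,P):
    c=calibration(n);K=np.array([[c["fx"],0,c["cx"]],[0,c["fy"],c["cy"]],[0,0,1]])
    return cv2.projectPoints(np.array(P,float).reshape(-1,3),c["rvec"],c["tvec"],K,None)[0][:,0]
def crop(n,p,x,y,w,h,s,name):
    cv2.imwrite(name,cv2.resize(p[y:y+h,x:x+w],None,fx=s,fy=s,interpolation=cv2.INTER_CUBIC))
E
python3 - <<'E'
from h import *
p=cv2.imread("pics/top0.png");crop("top",p,320,80,130,220,2.7*1,"pics/a.png")
crop("top",p,325,180,120,80,6,"pics/c.png")
p=cv2.imread("pics/scene0.png");crop("scene",p,230,170,170,140,4,"pics/b.png")
P=cloud("top",np.load("pics/top0.npy"))
Z=(P[...,2]*1000).round().astype(int)
print(Z[90:290:6,330:445:5])
# rim fit
m=(P[...,2]>.078)&(P[...,2]<.094);m[:180]=0;m[265:]=0;m[:,:325]=0;m[:,415:]=0
q=P[m];c=np.median(q[:,:2],0)
from scipy.optimize import least_squares
r=least_squares(lambda a:np.where(np.hypot(*(q[:,:2]-a).T)>.04,np.hypot(*(q[:,:2]-a).T)-.062,0),c,loss="soft_l1",f_scale=.004);print(r.x,len(q))
m=(P[...,2]>.1)&(P[...,2]<.15);m[:180]=0;m[265:]=0;m[:,:325]=0;m[:,430:]=0
print(P[m].mean(0),P[m][:,2].max(),m.sum(),np.argwhere(m).mean(0))
E
```

```text
[[   2   -1    1   18   23    3    0   -4    0    1   -2   -2   -3   -3
     5    0    1    0    1    3   20   17   20]
 [  -4   -1    0    0    1    1    2   -1    0    2    0  133  136    0
     0   -1    1   -3    3   -1   -2    6   18]
 [  -2   -4    2    2    1    0    5    3   -1    2  115  123    2   -2
     1    4    0   -2    3    1    1   -1    2]
 [   2    0    2    0    2    3    3    1    2   -1   99  103    1    3
    -2    1    4   -1   -1    0    0    1    1]
 [   2    4    2    1   -3    2   12    1    0   -1   77    2    1    0
    -2   -1   -5   -2   -2   -2   -1   19   17]
 [  -2    4   -1   -1   -2   -1   13   12   12   16   62    9   -2    2
     3   -5   -3    3    0    1   17   19   11]
 [   2   -3    2    1    0   -2   12   12   12   48   52   58   12   11
    14   -3    1    0    1    4   -1   15    6]
 [   1    0    3   -1   -1   12   13   11   41   53   47   11   11   14
     1    1    3   -3    3    4    1   -1   -1]
 [   1   -2    0    0    2   16   14   16   14   49   51   13   15   12
    -2   -3    0    1    1   20   23   -3   17]
 [  -1    1   -1   -
[... 2396 characters left out ...]
    0    1    2    3    4    1   -3    4   -1    2   10
     7   12    2   -1    0    1    1    3    4]
 [  -2    2   -1   -1    0   -2   -1    5    0   -2    0   10    8    6
    -2    2    0   -3    0    3    1   -2    0]
 [  -4    3    1    1    0    1    0    4    1    8   11   10   -3    2
     0   -3   -1    0   -2    4    3    2    2]
 [   0    0    2   -2    2    5    0   -4   -1   -1    2   -2    2   -1
    -3   -2    0    0    3    0    2    0    1]
 [  -3    0   -4    2   -2   -1   -2   -2   -1   -1    0    2   -1    0
     0    0    2    1    1    1    1    0    3]]
[0.53833296 0.05572024] 1828
[0.4918657  0.01511092 0.13434176] 0.14514123960956743 119 [245.2605042  395.93277311]
```

View pics/a.png

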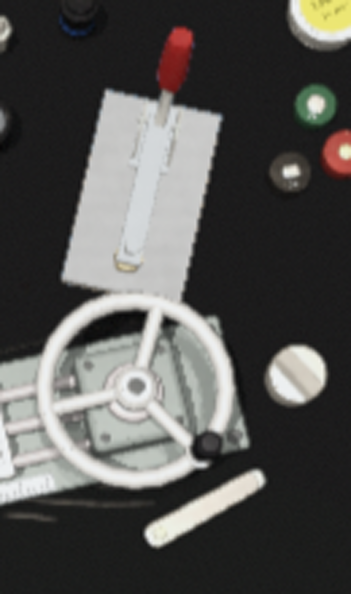

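View pics/b.png

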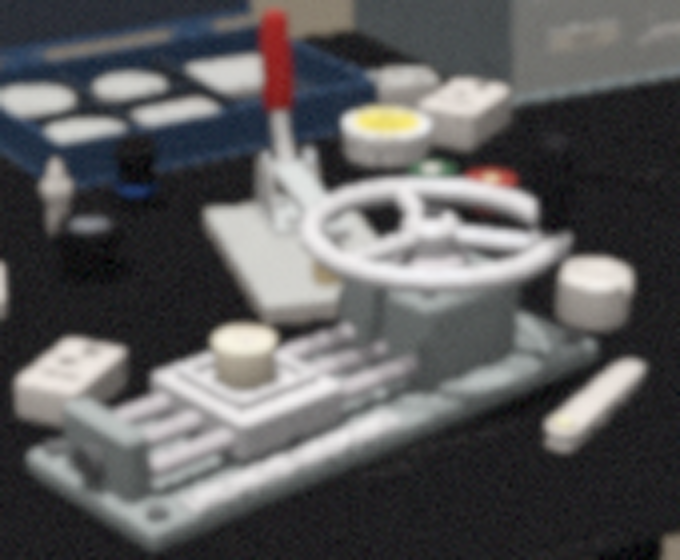

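View pics/c.png

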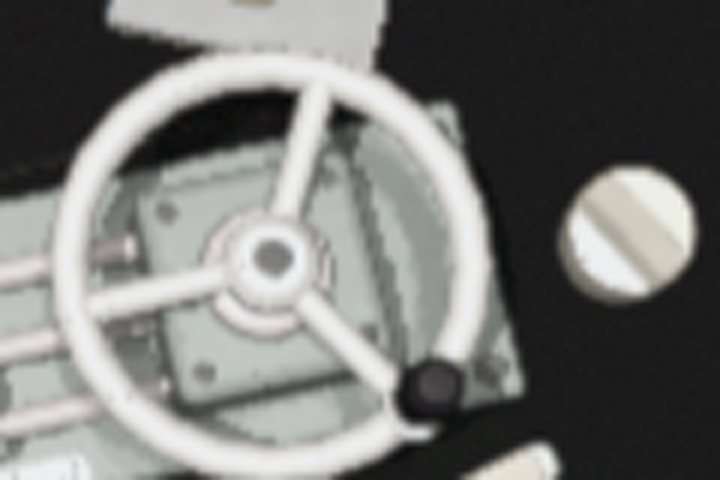

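```bash
cat >> h.py <<'E'
C=np.array([.5383,.0557])
def q_of(psi): return np.array([0,np.cos(psi/2),np.sin(psi/2),0])
def pose(phi,off,incl=0.,z=.108,r=.062):
    # finger centre behind handle (clockwise push), pushing dir rotated by incl from tangent
    t=np.array([np.sin(phi),-np.cos(phi)]);h=C+r*np.array([np.cos(phi),np.sin(phi)])
    c,s=np.cos(incl),np.sin(incl);n=np.array([c*t[0]-s*t[1],s*t[0]+c*t[1]])
    p=h-off*n
    return np.array([p[0],p[1],z+env.nose_length]),np.arctan2(n[1],n[0])
E
python3 - <<'E'
from h import *
hub=ray("top",370.6,222.9,.094);hd=ray("top",396.9,244.1,.141)
print(hub,hd,np.hypot(*(hd-hub)[:2]),np.degrees(np.arctan2(*(hd-hub)[1::-1])))
print(proj("top",[[*C,.094]]),proj("scene",[[*C,.094],[.4918,.0151,.141]]))
phi0=np.radians(-139)
for base in (0,np.pi/2,np.pi,-np.pi/2):
  print(base)
  for d in range(0,361,30):
    p,n=pose(phi0-np.radians(d),.021)
    q=kin.inverse_kinematics(p,q_of(n+base))
    print(d,None if q is None else np.round(q,2))
E
```

```text
[0.53881304 0.05442106 0.094     ] [0.49304195 0.01421232 0.141     ] 0.06092401204673284 -138.70152221061838
[[369.90620577 223.19039699]] [[338.08958411 222.93875293]
 [368.90518996 204.77700722]]
0
0 [ 0.38  0.43 -0.61  2.03  0.35  0.78  0.27]
30 [ 0.3   0.39 -0.57  2.09  0.31  0.75 -0.27]
60 [ 0.23  0.38 -0.56  2.1   0.3   0.74 -0.86]
90 [ 0.15  0.4  -0.56  2.07  0.3   0.75 -1.45]
120 [ 0.07  0.43 -0.5   2.01  0.29  0.77 -1.98]
150 [-0.06  0.45 -0.34  1.94  0.21  0.78 -2.42]
180 [-0.18  0.48 -0.16  1.88  0.1   0.79 -2.82]
210 [-1.04  0.94  1.26  1.89 -1.01  1.14 -2.32]
240 [ 0.6   0.84 -1.19  1.78  0.86  1.15  1.94]
270 [ 0.66  0.82 -1.19  1.8   0.85  1.14  1.47]
300 [ 0.43  0.55 -0.7   1.88  0.46  0.88  1.26]
330 [ 0.43  0.49 -0.66  1.96  0.41  0.83  0.78]
360 [ 0.38  0.43 -0.61  2.03  0.35  0.78  0.27]
1.5707963267948966
0 [ 0.78  0.67 -1.18  2.01  0.76  0.99  1.49]
30 [ 0.5   0.46 -0.83  2.08  0.47  0.8   1.16]
60 [ 0.38  0.43 -0.76  2.09  0.42  0.78  0.6 ]
90 [ 0.3   0.44 -0.74  2.06  0.42  0.79  0.02]
120 [ 0.2   0.47 -0.67  2.    0.4   0.81 -0.51]
150 [ 0.13  0.5  -0.59  1.
[... 933 characters left out ...]
  0.75 -2.09]
360 [-0.04  0.37 -0.09  2.06  0.05  0.72 -2.6 ]
-1.5707963267948966
0 [ 0.2   0.39 -0.38  2.04  0.21  0.74 -1.18]
30 [ 0.13  0.36 -0.37  2.1   0.19  0.72 -1.74]
60 [ 0.06  0.35 -0.36  2.11  0.19  0.71 -2.33]
90 [-0.1   0.36 -0.25  2.09  0.13  0.71 -2.86]
120 [-1.21  0.81  1.27  2.09 -0.95  1.02 -2.37]
150 [ 0.52  0.75 -1.19  1.9   0.81  1.07  1.79]
180 [ 0.52  0.8  -1.19  1.83  0.84  1.12  1.31]
210 [ 0.29  0.61 -0.74  1.8   0.5   0.93  1.09]
240 [ 0.33  0.61 -0.72  1.79  0.5   0.93  0.64]
270 [ 0.33  0.57 -0.64  1.82  0.43  0.89  0.21]
300 [ 0.31  0.51 -0.54  1.89  0.35  0.84 -0.22]
330 [ 0.27  0.45 -0.46  1.97  0.27  0.79 -0.68]
360 [ 0.2   0.39 -0.38  2.04  0.21  0.74 -1.18]
```

```bash
sed -i 's/^C=.*/C=np.array([.5385,.0552])/' h.py; cat >> h.py <<'E'
PHI0=np.radians(-138.8)
def st(tag=""):
    s=env.get_state();print(tag,round(s["time"],2),np.round(s["tcp_pos"],4),"F",np.round(s["force"],1),"q7",round(s["qpos"][6],2),"op",round(s["opening"],4));return s
def P(d,off,base,incl=0.,z=.108):
    p,n=pose(PHI0-np.radians(d),off,incl,z);return p,q_of(n+base)
E
python3 - <<'E'
from h import *
st()
env.grip(0.0,20);st("shut")
p,q=P(0,.042,0,z=.20);env.reach(p,q);st("above")
p,q=P(0,.042,0);env.movel(p,.12);st("down")
for n in("scene","top"):
    im,d=camera(n);cv2.imwrite(f"pics/{n}1.png",im)
    crop(n,im,*((300,170,140,105) if n=="scene" else (320,160,140,105)),5,f"pics/{n}1c.png")
E
```

```text
0.1 [ 0.2896 -0.6093  0.303 ] F [0.1 0.2 0.3] q7 -0.08 op 0.0853
shut 0.87 [ 0.2898 -0.6096  0.3039] F [0.9 0.9 0.1] q7 -0.08 op 0.0001
above 3.13 [ 0.5197 -0.0186  0.2725] F [-0.6 -0.8  0.2] q7 0.42 op 0.0001
down 4.05 [ 0.52   -0.0171  0.1812] F [ 0.6 -0.3  0. ] q7 0.33 op -0.0001
```

View pics/scene1c.png

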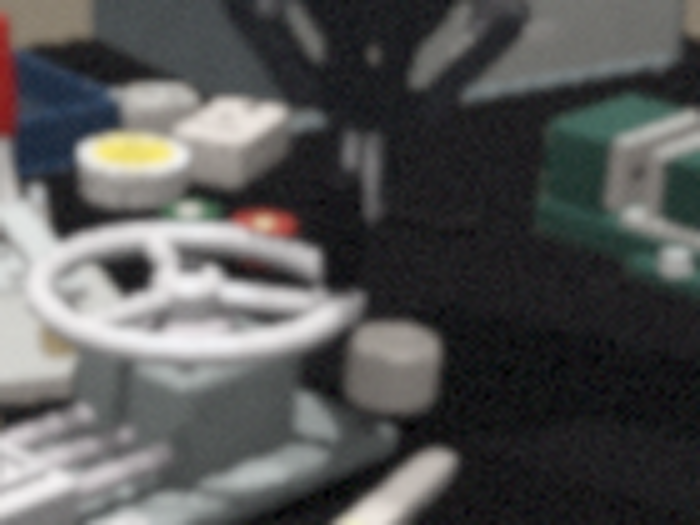

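View pics/top1.png

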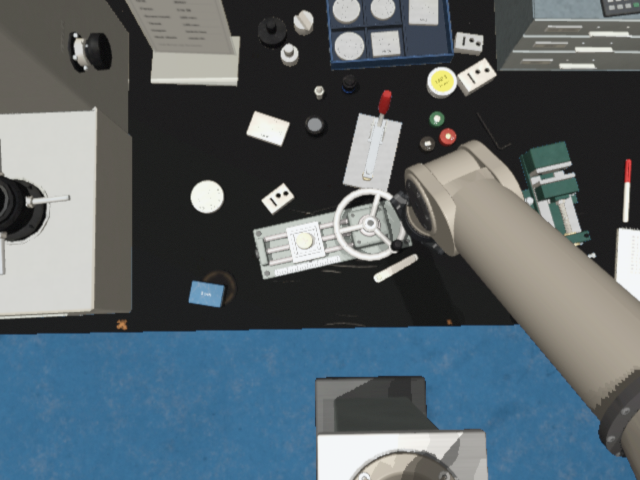

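```bash
python3 - <<'E'
from h import *
print((proj("scene",[[.52,-.0171,.1086],[.4925,.0145,.141],[.4925,.0145,.091]])-[300,170])*5)
st()
for off in (.034,.028,.024,.021):
    p,q=P(0,off,0);env.movel(p,.04,rot=q);st(off)
for d in (5,10,15):
    p,q=P(d,.021,0);env.movel(p,.04,rot=q);st(d)
for n in("scene","top"):
    im,d=camera(n);cv2.imwrite(f"pics/{n}2.png",im)
    crop(n,im,*((300,170,140,105) if n=="scene" else (320,170,140,105)),5,f"pics/{n}2c.png")
E
```

```text
[[363.40649017 214.77020397]
 [344.71767484 173.1085182 ]
 [337.96195912 290.33536017]]
 4.15 [ 0.5201 -0.0172  0.1815] F [ 0.5 -0.5  0.5] q7 0.33 op -0.0003
0.034 4.5 [ 0.5141 -0.0109  0.1808] F [-0.4 -0.5  0.4] q7 0.31 op -0.0002
0.028 4.8 [ 0.5101 -0.0065  0.1806] F [ 0.3  0.4 -0.2] q7 0.3 op -0.0002
0.024 5.05 [ 0.5075 -0.0035  0.1806] F [0.7 0.  0.3] q7 0.3 op 0.0001
0.021 5.3 [ 0.5056 -0.0014  0.1806] F [ 0.1  0.1 -0.2] q7 0.29 op -0.0
5 5.59 [0.5008 0.0018 0.1806] F [ 0.2 -0.9 -0.5] q7 0.21 op -0.0001
10 5.88 [0.4964 0.0052 0.1806] F [-0.3  0.3  0.3] q7 0.13 op -0.0002
15 6.17 [0.4922 0.0091 0.1806] F [-0.  -0.8 -0.2] q7 0.04 op -0.0003
```

View pics/top2c.png

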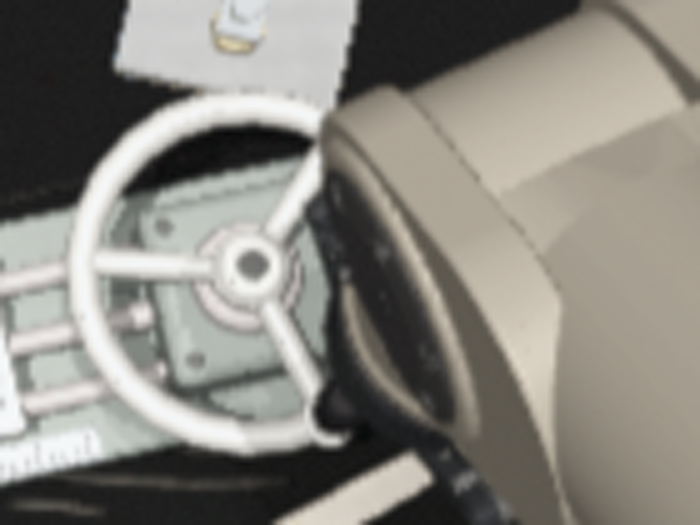

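View pics/scene2c.png

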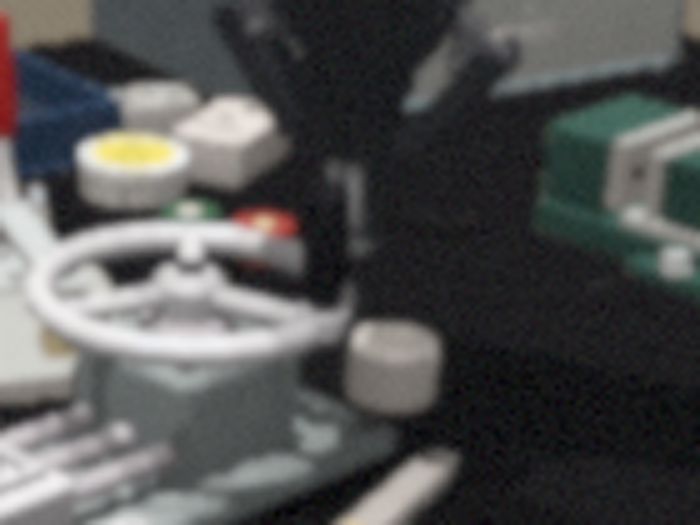

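```bash
python3 - <<'E'
from h import *
for d in range(25,166,10):
    p,q=P(d,.021,0);env.movel(p,.05,rot=q);s=env.get_state();print(d,round(s["time"],2),np.round(s["force"],1),round(s["qpos"][6],2))
    if np.linalg.norm(s["force"])>15: break
n="top";im,_=camera(n);cv2.imwrite("pics/top3.png",im);crop(n,im,320,170,140,105,5,"pics/top3c.png")
n="scene";im,_=camera(n);crop(n,im,260,140,140,105,5,"pics/scene3c.png")
E
```

```text
25 6.65 [ 0.1  0.  -0.2] -0.13
35 7.03 [0.  0.2 0. ] -0.31
45 7.4 [-0.1 -0.5  0.2] -0.49
55 7.78 [ 0.8  0.1 -0.1] -0.67
65 8.15 [-0.6  1.   0.7] -0.85
75 8.53 [0.3 0.3 0.5] -1.03
85 8.9 [ 0.8 -0.1 -0.6] -1.2
95 9.28 [ 0.7 -0.4 -0.6] -1.38
105 9.65 [-0.5  0.5  0.3] -1.55
115 10.03 [-1.1  0.4  0.2] -1.71
125 10.4 [-1.1 -0.2 -0.5] -1.87
135 10.78 [-0.6  0.5 -1.1] -2.02
145 11.15 [-0.2  0.4  0. ] -2.17
155 11.53 [-0.6 -0.2 -0.3] -2.31
165 11.9 [-0.4 -1.  -1. ] -2.45
```

View pics/top3c.png

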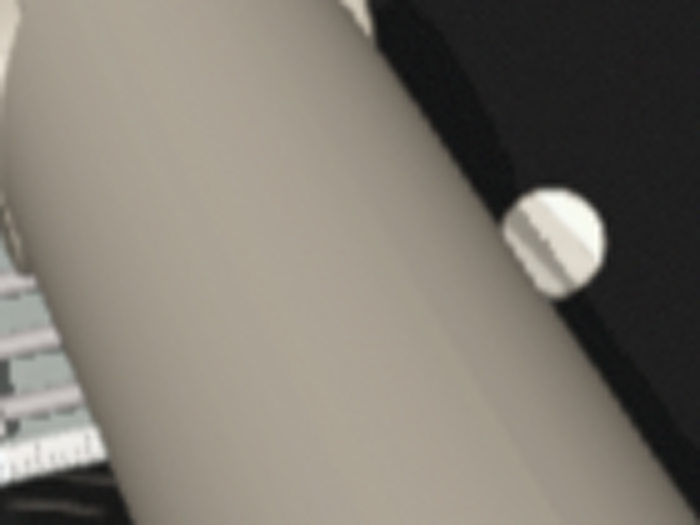

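View pics/scene3c.png

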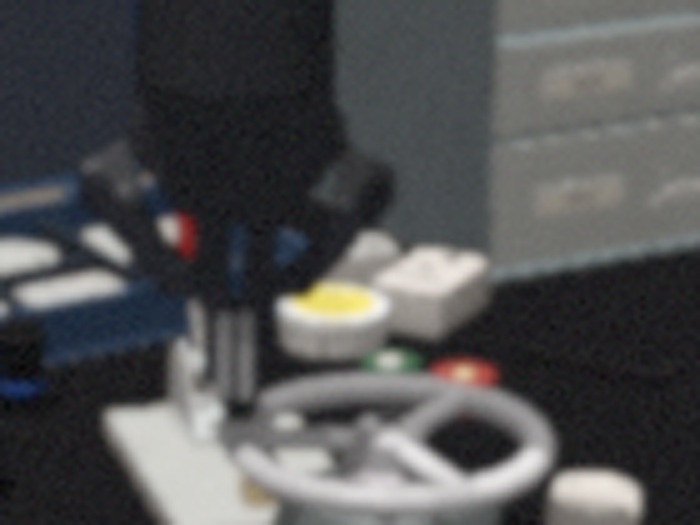

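```bash
python3 - <<'E'
from h import *
p,q=P(165,.042,0);env.movel(p,.1);st("back")
p,q=P(165,.042,0,z=.20);env.movel(p,.15);st("up")
p,q=P(165,.042,np.pi,z=.20);env.reach(p,q);st("turned")
n="top";im,_=camera(n);cv2.imwrite("pics/top4.png",im)
n="scene";im,_=camera(n);cv2.imwrite("pics/scene4.png",im);crop(n,im,260,140,140,105,5,"pics/scene4c.png")
E
```

```text
back 12.36 [0.5374 0.1308 0.1807] F [ 0.  -0.5  0.4] q7 -2.49 op 0.0001
up 13.12 [0.5377 0.1298 0.2718] F [ 0.1 -0.4 -1. ] q7 -2.49 op -0.0001
turned 15.61 [0.5381 0.1301 0.2725] F [-0.1  0.6 -0.2] q7 0.44 op 0.0005
```

View pics/scene4c.png

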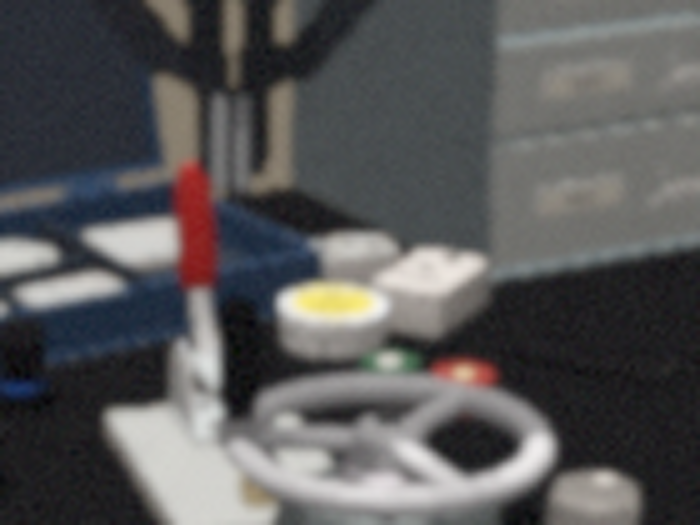

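```bash
python3 - <<'E'
from h import *
a=PHI0-np.radians(165)
print((proj("scene",[[*(C+.062*np.array([np.cos(a),np.sin(a)])),z] for z in(.141,.091)])-[260,140])*5)
p,q=P(165,.042,np.pi);env.movel(p,.12);st("down")
p,q=P(165,.024,np.pi);env.movel(p,.05,rot=q);st("near")
for d in list(range(165,346,10)):
    p,q=P(d,.021,np.pi);env.movel(p,.05,rot=q);s=env.get_state();print(d,round(s["time"],2),np.round(s["force"],1),round(s["qpos"][6],2))
    if np.linalg.norm(s["force"])>15: break
p,q=P(345,.075,np.pi);env.movel(p,.1);st("back")
p[2]=.32;env.movel(p,.2);st()
n="top";im,_=camera(n);cv2.imwrite("pics/top5.png",im);crop(n,im,325,180,120,80,6,"pics/top5c.png")
n="scene";im,_=camera(n);cv2.imwrite("pics/scene5.png",im)
E
```

```text
[[240.58399223 300.89122975]
 [239.93140066 416.24567105]]
down 16.62 [0.5385 0.1304 0.1813] F [0.2 0.1 1.3] q7 0.36 op -0.0001
near 17.13 [0.5533 0.1198 0.1806] F [0.6 0.3 0.2] q7 0.39 op -0.0002
165 17.38 [ 0.  -0.7 -0.4] 0.39
175 17.76 [-0.2  0.5 -0.9] 0.26
185 18.13 [0.4 0.2 0.1] 0.12
195 18.51 [-0.5 -0.1  0.7] -0.01
205 18.88 [-0.7 -1.   0.4] -0.15
215 19.26 [-0.1 -0.2  0.1] -0.28
225 19.63 [-0.3  0.2  0. ] -0.41
235 20.01 [ 0.1 -0.4  0.4] -0.54
245 20.38 [-0.8  0.  -0.3] -0.67
255 20.76 [ 0.   0.1 -0.4] -0.8
265 21.13 [-0.4 -0.3  0.6] -0.94
275 21.51 [-0.6 -0.4 -0.1] -1.07
285 21.88 [ 0.1  0.2 -0.3] -1.21
295 22.26 [-0.5 -0.1  0.1] -1.35
305 22.63 [-1.1 -0.3 -0.7] -1.49
315 23.01 [-0.4 -0.4 -0.6] -1.63
325 23.38 [ 0.1 -0.1  0.3] -1.78
335 23.76 [0.4 0.4 0.2] -1.93
345 24.13 [ 0.4 -0.9 -0. ] -2.09
back 24.82 [ 0.5659 -0.0379  0.1803] F [-0.4  0.   0.2] q7 -2.02 op 0.0003
 25.68 [ 0.5656 -0.0377  0.319 ] F [-0.6 -0.3 -0. ] q7 -2.09 op -0.0
```

View pics/top5.png

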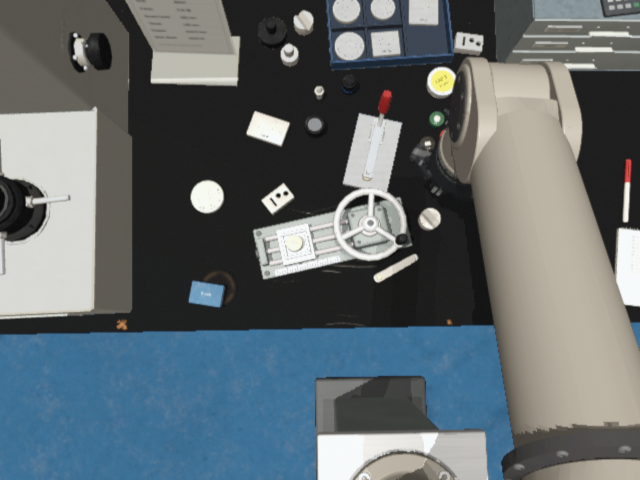

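View pics/top5c.png

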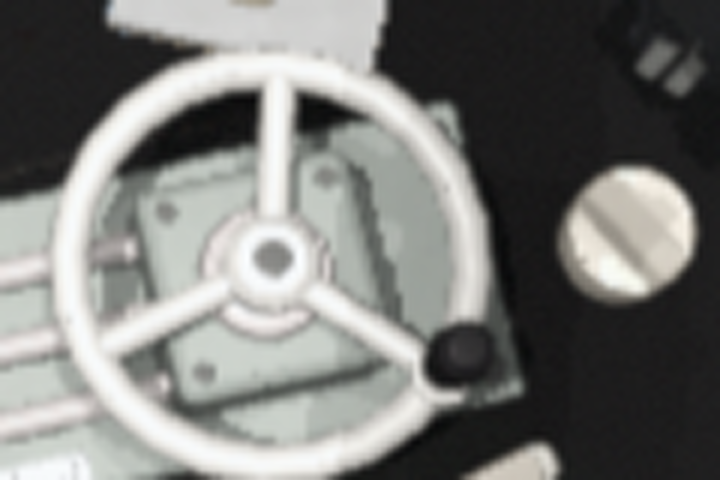

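```bash
cat >> h.py <<'E'
def wheel_prof(im):
    rs=np.linspace(.036,.052,17);a=np.radians(np.arange(0,360,.25))
    A,Rr=np.meshgrid(a,rs)
    pts=np.stack([C[0]+Rr*np.cos(A),C[1]+Rr*np.sin(A),np.full(A.shape,.083)],-1)
    uv=proj("top",pts).astype(np.float32).reshape(A.shape+(2,))
    g=cv2.cvtColor(im,cv2.COLOR_BGR2GRAY).astype(np.float32)
    return cv2.remap(g,uv[...,0].copy(),uv[...,1].copy(),cv2.INTER_CUBIC).mean(0)
def spokes(im):
    f=wheel_prof(im);a=np.arange(0,360,.25)
    w=np.clip(f-205,0,None);w2=np.r_[w,w]
    out=[]
    i0=np.argmin(np.convolve(w2,np.ones(40),'same')[:1440]);b=w2[i0:i0+1440]
    n,l,s,c=cv2.connectedComponentsWithStats((b>0).astype(np.uint8)[None])
    for k in range(1,n):
        m=l[0]==k
        if m.sum()>12: out.append((round(((i0+(np.arange(1440)[m]*b[m]).sum()/b[m].sum())*.25)%360,2),int(m.sum()),round(float(b[m].max()))))
    return out
E
python3 - <<'E'
from h import *
for f in("top0","top5"):
    im=cv2.imread(f"pics/{f}.png");print(f,spokes(im))
    g=cv2.cvtColor(im,cv2.COLOR_BGR2GRAY);w=g[228:256,385:413]<45
    n,l,s,c=cv2.connectedComponentsWithStats(w.astype(np.uint8))
    for k in range(1,n):
        if s[k,4]>30: 
            uv=c[k]+[385,228];h=ray("top",*uv,.13);print(uv,s[k],h,np.degrees(np.arctan2(*(h[:2]-C)[::-1])))
E
```

```text
top0 [(np.float64(100.82), 35, 31), (np.float64(223.08), 33, 28), (np.float64(343.75), 35, 33)]
[411.06060606 232.66666667] [24  0  4 14 33] [ 0.51416097 -0.01277752  0.13      ] -109.69966788206979
[401.81176471 250.21764706] [  6  14  22  14 170] [0.48355356 0.00457474 0.13      ] -137.3438768320902
top5 [(np.float64(113.63), 42, 41), (np.float64(236.54), 33, 37), (np.float64(356.14), 37, 45)]
[410.8372093 233.3255814] [23  0  5 15 43] [ 0.51300285 -0.01233993  0.13      ] -110.6821373047835
[401.27586207 239.9137931 ] [11  7 12  9 58] [0.50167715 0.0048309  0.13      ] -126.16905231144987
[403.39007092 251.56737589] [  6  18  22  10 141] [0.48113874 0.00191416 0.13      ] -137.10939901354112
```

```bash
python3 - <<'E'
from h import *
p,q=P(345,.075,np.pi);env.movel(p,.2);st()
p,q=P(345,.024,np.pi);env.movel(p,.1,rot=q)
for d in (345,350,354,357):
    p,q=P(d,.021,np.pi);env.movel(p,.03,rot=q);st(d)
p,q=P(357,.075,np.pi);env.movel(p,.1);st("back")
p[2]=.32;env.movel(p,.2);st()
n="top";im,_=camera(n);cv2.imwrite("pics/top6.png",im);crop(n,im,325,180,120,80,6,"pics/top6c.png")
print(spokes(im))
n="scene";im,_=camera(n);cv2.imwrite("pics/scene6.png",im)
E
```

```text
26.62 [ 0.5669 -0.0383  0.1813] F [-0.5 -0.1  1.4] q7 -2.02 op -0.0
345 27.53 [ 0.5216 -0.0082  0.1806] F [ 0.5 -0.1  0.7] q7 -2.09 op 0.0002
350 27.88 [ 0.5162 -0.0065  0.1806] F [-0.4 -0.8 -0.6] q7 -2.17 op 0.0002
354 28.18 [ 0.5119 -0.0046  0.1806] F [-0.9 -1.1  0.1] q7 -2.24 op 0.0
357 28.44 [ 0.5087 -0.0031  0.1806] F [ 0.7 -0.8  0.4] q7 -2.29 op 0.0001
back 29.13 [ 0.546  -0.0417  0.1803] F [-0.1  0.7 -0.1] q7 -2.2 op 0.0003
 29.98 [ 0.5456 -0.0414  0.3189] F [-0.2 -0.4 -0.8] q7 -2.28 op -0.0001
[(np.float64(102.07), 39, 40), (np.float64(224.18), 31, 35), (np.float64(344.85), 38, 41)]
```

View pics/top6c.png

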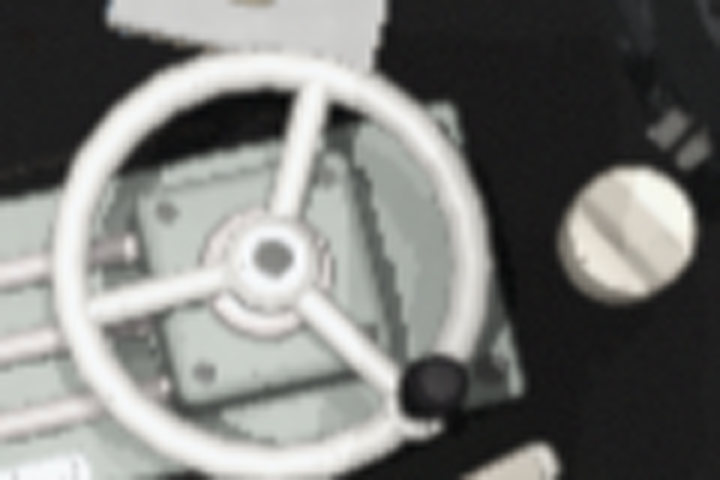

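```bash
python3 - <<'E'
from h import *
p,q=P(357,.075,np.pi);env.movel(p,.2)
p,q=P(357,.024,np.pi);env.movel(p,.1,rot=q)
for d in (357,358.0):
    p,q=P(d,.021,np.pi);env.movel(p,.02,rot=q);st(d)
p,q=P(358,.075,np.pi);env.movel(p,.1);st("back")
p[2]=.32;env.movel(p,.2);st()
n="top";im,_=camera(n);cv2.imwrite("pics/top7.png",im)
print(spokes(im))
n="scene";im,_=camera(n);cv2.imwrite("pics/scene7.png",im)
E
```

```text
357 31.89 [ 0.5088 -0.0033  0.1805] F [ 0.3  0.  -0.5] q7 -2.29 op -0.0001
358.0 32.14 [ 0.5079 -0.0028  0.1806] F [ 1.6 -0.6 -0.4] q7 -2.3 op -0.0001
back 32.83 [ 0.5443 -0.0418  0.1804] F [-0.9  0.   0.3] q7 -2.21 op -0.0001
 33.68 [ 0.5439 -0.0415  0.3189] F [-0.2  1.  -0.2] q7 -2.3 op 0.0003
[(np.float64(101.53), 38, 39), (np.float64(223.49), 31, 33), (np.float64(344.33), 38, 41)]
```

View pics/top7.png

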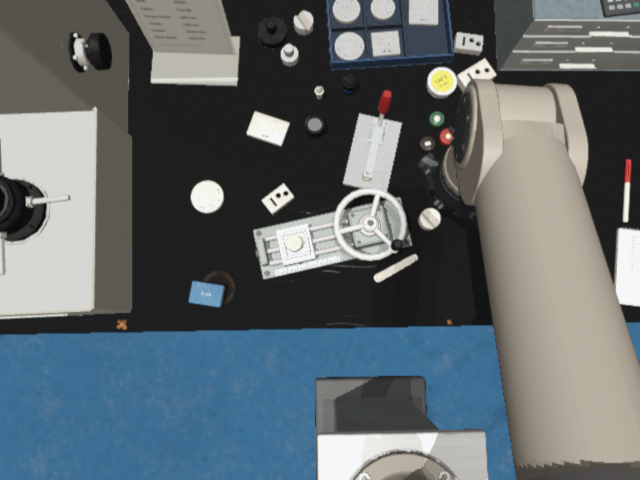

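View pics/scene7.png

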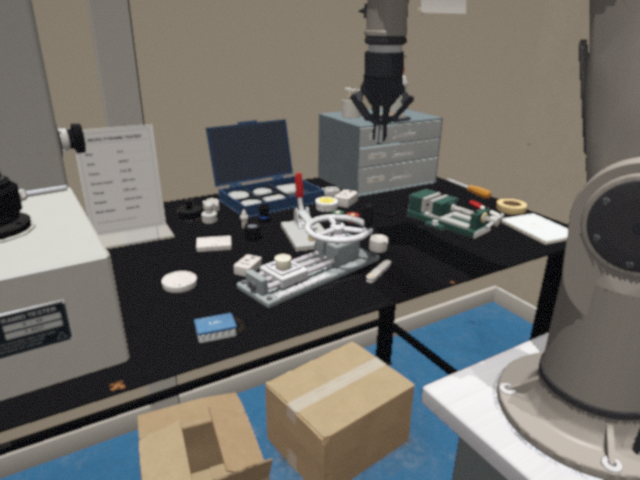

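```bash
python3 - <<'E'
from h import *
a=cv2.imread("pics/top0.png");b=cv2.imread("pics/top7.png")
for n,(x,y) in dict(box=(207,293),round=(207,196),jaw=(278,198),anvil=(430,219),feeler=(396,268)).items():
    w=22;t=a[y-w:y+w,x-w:x+w] if n!="feeler" else a[y-14:y+14,x-20:x+20]
    h=t.shape[0]//2;k=t.shape[1]//2
    r=cv2.matchTemplate(b[y-h-6:y+h+6,x-k-6:x+k+6],t,cv2.TM_CCOEFF_NORMED);_,m,_,l=cv2.minMaxLoc(r);print(n,round(m,3),l[0]-6,l[1]-6)
job.job_done()
E
```

```text
box 1.0 0 0
round 1.0 0 0
jaw 1.0 0 0
anvil 0.984 0 0
feeler 0.996 0 0
the job is handed in; nothing more can be done
```

I pushed the hand wheel one full turn clockwise by its handle, using the shut fingertips, and handed the job in at about 34 s. I did it in two half-turn sweeps, then two small nudges, checking the camera before each nudge. I never gripped the handle.

- **Wheel angle:** in the last top picture the three spokes are 0.4° to 0.7° short of where they started, so there was no overshoot. The wheel was left alone after that and the arm was well clear. My readings of the handle itself gave a slightly smaller angle than the spokes (about 12.4° against 12.9°, measured before the first nudge). I went by the spokes.
- **Forces:** the tool-force readings between pushing steps stayed under about 2 N, which is within the sensor noise.
- **Carriage and specimen:** the carriage moved along by about 10 pixels in the top picture, in the expected direction; I did not convert that to mm. The specimen is still in its nest, and the fingers went nowhere near either.
- **Loose things:** all five matched their starting positions with no shift visible in the top picture.

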